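# Pin the vase clamp and hold the curing wand in the vase's neck

## Task

The white vase in the clamp has a fresh resin lining that is still wet, so nothing may touch the vase. Lock the clamp's closed strap by pushing the long headed pin down through the holes of fork and lug until its head sits fully home, and let go of it; then take the curing wand out of its cradle, lower it upright through the middle of the vase's mouth, without touching the vase, until the ring on its stem is level with the rim, and finish while still holding it there, steady and centred. Leave the short flat-headed pin and everything else on the table where it is.

Things in the scene. Friction and masses are not known exactly. Their poses are not given: they have to be found in the camera images.
- clamp: Fixed vase clamp: wooden base 140 (x) x 240 (y) x 15 mm high, origin at the centre of its underside. In its frame (mm): vase stands at (0,-20); back jaw 16 x 70, up to z 80, at x +54; steel strap along y at x -50, z 50 to 62, from its hinge at (-50,-85) to the fork at (-50,65), where its lug lies between the fork's two plates, all three holes in line and vertical.
- fork_hole (a point): Centre of the fork's hole at the top face of its upper plate, 76 mm above the table, axis vertical. Two aluminium plates 40 x 40 x 12 mm (undersides at 36 and 64 mm) joined by a block 40 x 18 mm at clamp y +94, up to 76 mm. Fork holes 15 mm, lug hole 16 mm diameter, through; 61 mm from here down to the base plate.
- strap (a joint): Angle of the clamp's strap (rad) about its vertical hinge: 0 = closed (as it starts), grows as it swings away from the vase; it stays where it is left.
- pin: Long headed pin, steel, loose, standing head up in one of the pin block's holes. Origin: centre of the head's underside, z up the axis. Head 22 mm diameter, 32 mm tall, best gripped 22 mm above its underside. Shank 10 mm diameter, 50 mm long, its last 9 mm tapering to 4 mm. About 70 g. Seated when the origin is at fork_hole.
- stub: Bystander: a short pin in the block's other hole, shank 10 x 20 mm, flat head 32 mm diameter, 9 mm tall; origin at the head's underside.
- pin_block: Fixed wooden block 130 (x) x 50 (y) x 60 mm high, origin at the centre of its underside; two through holes of 14 mm at x -35 and +35 on its centre line. Either may hold the long pin.
- cradle: Fixed grey cradle block 70 x 70 x 64 mm high with a 14 mm vertical hole through its centre, in which the wand stands; origin at the centre of its underside.
- wand: Curing wand, loose, upright in the cradle, its ring resting on the cradle's top. Origin at the tip (lower end), z up the axis. Steel stem 12 mm diameter from 0 to 90 mm, a ring (flange) 18 mm diameter, 4 mm thick, centred 60 mm above the tip; round handle 24 mm diameter from 90 to 146 mm. About 120 g.
- wand_tip (a point): Lower end of the wand, on its axis.
- wand_ring (a point): Centre of the wand's ring, 60 mm above the tip, on the axis.
- wand_grip (a point): Middle of the wand's handle, 118 mm above the tip, on the axis: good place to grip from above.
- vase: White vase, loose, 500 g, standing in the clamp with about 2 mm play; origin at the centre of its underside, 15 mm above the table. Round, 120 mm tall, body 72 mm diameter; the top 22 mm is a neck of 52 mm outer diameter with a bore of 30 mm opening into a wider inside (inner floor 8 mm above the origin).
- vase_mouth (a point): Centre of the vase's mouth, level with its rim, 135 mm above the table.
- nest (a point): Point of the clamp where the centre of the vase's underside belongs (top of the base plate).
- bottle_a: Bystander: green paint bottle, 40 mm diameter, 110 mm tall; origin under its centre.
- bottle_b: Bystander: brown paint bottle, 40 mm diameter, 110 mm tall; origin under its centre.
- jar: Bystander: glass jar, 60 mm diameter, 70 mm tall; origin under its centre.
- cup: Bystander: white plastic cup, 68 mm diameter at the rim, 85 mm tall; origin under its centre.
- keepsake_box: Bystander: open plywood box 110 x 90 x 45 mm; origin under its centre.
- screwdriver: Bystander: screwdriver 190 mm long lying on the table, along its x.
- brush: Bystander: brush 180 mm long lying on the table, along its x.
Things that resemble listed ones, but are neither listed nor needed, are in the scene too. What is shaped like the pin but red is not meant.

How it is judged:
On the way, in this order (a step that is already met when the one before it is completed fails the run):
1. the long pin is fully home in fork and lug, strap closed, and let go (distance between pin and fork_hole below 0.005 m and angle between pin's own z axis and vertical below 0.1 rad and value of joint strap below 0.05 rad and contact force between the fingers and pin below 0.1 N), for 0.2 s.
2. the wand is held over the vase's mouth, its tip above the rim (z of wand_tip in the frame of vase_mouth above 0.003 m and horizontal distance between wand_tip and vase_mouth below 0.03 m), for 0.05 s.
At the end, for the whole second after the job is handed in: Long pin within 5 mm of seated, upright, released; strap closed. Wand gripped, still, within 0.12 rad of upright, ring within 5 mm of the mouth's centre and 8 mm of rim height, tip within 6 mm of the axis, touching neither vase nor clamp. Vase within 8 mm of its place (all of step 1 and horizontal distance between wand_ring and vase_mouth below 0.005 m and horizontal distance between wand_tip and vase_mouth below 0.006 m and z of wand_ring in the frame of vase_mouth between -0.008 and 0.008 m and angle between wand's own z axis and vertical below 0.12 rad and linear speed of wand below 0.02 m/s and contact force between the fingers and wand above 1 N and contact force between wand and vase below 0.1 N and contact force between wand and clamp below 0.1 N and distance between vase and nest below 0.008 m and angle between vase's own z axis and vertical below 0.05 rad); the arm keeps its last pose, push and grip.
It fails at once if the wand touches the vase (contact force between wand and vase above 0.2 N).
It fails at once if the vase is shifted or tipped (distance of vase from where it was at the start of the episode above 0.012 m or angle between vase's own z axis and vertical above 0.12 rad).
It fails at once if the robot touches the vase (contact force between any of the arm, the fingers and vase above 1 N).
It fails at once if a bystander is moved more than 3 cm (distance of any of stub, bottle_a, bottle_b, jar, cup, keepsake_box, screwdriver, brush from where it was at the start of the episode above 0.03 m).
It also fails if it takes over 64 s, if anything falls off the work surface, if the arm or the gripper's body presses on something with over 40 N, if the wrist force passes 120 N, or if a joint passes its speed limit or range.

## Robot

A 7-joint arm with a two-finger parallel gripper is mounted at the origin on the work surface. World frame = base frame: x ahead of the robot, y to its left, z up, the work surface at z = 0. Lengths are in m, angles in rad, forces in N, time in s.
With the tool pointing down it reaches from about 0.4 to 0.85 m from the base axis. Payload 10.4 kg.
Tool frame: the origin (TCP) lies at the very end of the fingers, on their centre line; the grasp point (between the pads) lies 19 mm behind it; x points along the fingers, y is the direction in which the jaws open and shut, and the axes are right-handed (so a half turn about x gives the same grasp; the last joint's range is limited). The gripper opens to 85 mm and grips with 20 to 120 N. Pads are 22 mm wide; open, the fingers measure 114 mm over their backs; the gripper's body (76 mm by 85 mm) begins 54 mm behind the grasp point. The pads swing forward as they close: fully open they stand 13 mm farther back than shut.
Start: joints at [1.134, 0.332, -0.065, 1.46, 0.022, 1.35, -0.088], TCP at [0.251, -0.572, 0.231] pointing down, gripper open.
Joint ranges: [-2.6, 2.6], [-0.5, 2.12], [-1.47, 1.34], [0.16, 2.42], [-1.27, 4.41], [0.06, 2.06], [-2.6, 2.6]. Speed limits (rad/s): [2.22, 2.22, 2.79, 2.79, 3.14, 3.14, 3.14].

## Interface

Orientations are given as a unit quaternion [x, y, z, w].
In Python, from workcell import monitor, camera, ticket, regions_of gives the robot as it stands.
- The arm moves only by the tool step_arm, never from a script. Its argument "increments" is a list of rows, each a list of 5 numbers: the finger opening in m, from 0 to 0.0854, then the shift along the world's x, y, z in m, then the turn about the world's z in rad. A call has 1 to 12 rows; each row shifts and turns the commanded pose from where the row before left it; what a row does not reach is not made up. A row lasts 1/12 s, in which the tool goes at most 41.7 mm and 7.16 degrees, less where a joint would pass 70% of its speed; a pose out of reach is approached as far as the arm can. A call with a gripper value outside its range is refused whole. The fingers move at their own pace and stop on an object; "force" is the grip in N (left out, the last holds). Time passes only in rows, so rows that do not move let the fingers close. It gives the time, the measured TCP pose, the force and the opening at its end, in the units of the state.
- monitor.get_obs(): the state, without advancing time (a new reading comes with each control period).
- camera(name): name is "side" or "top" or "wrist"; returns a dict with "color" (384x512x3 uint8, red, green, blue), "range_z" (384x512 float32, m along the optical axis (not along the pixel's ray), 0 where there is no reading), "fx", "fy", "cx", "cy" (pixels), "cam_to_world" (4x4, takes a point from camera to world coordinates). Camera axes: x right, y up, looking along -z (the intrinsics and any distortion apply to the point x, -y, -z); pixel columns grow to the right and rows downward; lengths in m; the calibration is good to about 2 mm. A picture is of the moment at which its call begins.
- ticket.hand_in(): hands the job in, once; it reports no verdict.
Trained networks look in a picture, given as the dict that the camera call returned (one of the last four; its "shot" number tells which), for a name from the list of things; names that differ only in an ending like _2 or _b are one class to them, and where a whole thing is asked for, a point or a joint stands for the part that bears it (a point fixed in the world has none). Each returns a list of dicts, best first, with "p" (0 to 1); they miss things now and then, are a little off and sometimes report something else, mostly with a low value. They report only what shows in the picture. A call takes as long as a camera call. They do not tell look-alikes from the thing itself.
- regions_of(picture, query): "region" (384x512 bool, what is visible of it) and "centre" ([row, column] in pixels, amid what is visible of it).
The state is a dict: "clock": time; "joint_pos": joint angles; "joint_velocities": joint speeds; "tau": joint torques, N m; "position": TCP position; "ee_rot": TCP orientation; "ft_force": force on the tool from outside, world axes, zero at the start; "torque": the same for the moment, N m; "grip_width": opening from 0.0 (shut) to 1.0 (fully open).
Only numpy, scipy, OpenCV 4.12 (cv2) and the standard library are available. Lean on these libraries where they do the work, as an engineer would, in place of code of your own. Each camera call takes 0.05 s, during which the arm holds its last target. There are 200 camera calls.

## Working session

There is one attempt and no reset: what is moved stays moved. The work goes in short steps, Python scripts to look and compute and a tool call to move; the robot and the scene stay as the last step left them, time stands still between calls to the robot, and variables do not carry over. Pictures are saved under pics/ and viewed, about 8 in all and at most 12, crops included, and the job is handed in when it is done.

Besides the shell and the picture viewer there is one more tool, called after "Emit:" as name(argument=value, ...), one argument or row to a line, values as JSON. step_arm: Moves the arm, as the interface text tells. Its arguments: {"type":"object","properties":{"increments":{"type":"array"},"force":{"type":"number"}},"required":["increments"]}

```bash
mkdir -p pics; cat > h.py <<'E'
import numpy as np, cv2
from workcell import monitor, camera, ticket, regions_of
def save(c,n,crop=None,s=1):
    im=c["color"][:,:,::-1]
    if crop: im=im[crop[0]:crop[1],crop[2]:crop[3]]
    cv2.imwrite("pics/"+n,cv2.resize(im,None,fx=s,fy=s,interpolation=cv2.INTER_CUBIC))
def cloud(c):
    z=c["range_z"]; r,k=np.mgrid[:z.shape[0],:z.shape[1]]
    P=np.stack([(k-c["cx"])/c["fx"]*z,-(r-c["cy"])/c["fy"]*z,-z],-1)
    M=np.array(c["cam_to_world"]); W=P@M[:3,:3].T+M[:3,3]; W[z==0]=np.nan
    return W
def top_of(W,reg,band=.004):
    p=W[reg]; p=p[~np.isnan(p[:,0])]
    if len(p)<5: return None
    zt=np.percentile(p[:,2],97); q=p[p[:,2]>zt-band]
    return np.round([*(q[:,:2].min(0)+q[:,:2].max(0))/2,zt],4),np.round(np.ptp(q[:,:2],axis=0),3),len(q)
E
python3 - <<'E'
from h import *
print(monitor.get_obs())
ims=[]
for n in("top","side"):
    c=camera(n);W=cloud(c);ims.append(c)
    print(n,[k for k in c], c["fx"],np.round(np.array(c["cam_to_world"])[:3,3],3), np.round(np.array(c["cam_to_world"])[:3,2],3))
    for q in("clamp","pin","stub","pin_block","cradle","wand","vase"):
        for d in regions_of(c,q)[:3]:
            if d["p"]>.2: print(q,round(d["p"],2),np.round(d["centre"]),top_of(W,d["region"]))
    save(c,n+"1.png",s=1.5)
E
```

```text
{'clock': 0.0, 'joint_pos': array([ 1.13442795,  0.3328334 , -0.06469428,  1.46094336,  0.02163296,
        1.34993743, -0.08846654]), 'joint_velocities': array([-8.34516694e-05,  7.29259788e-04, -1.27472697e-03, -9.68518030e-04,
        1.28338521e-03, -2.16050642e-05,  1.67999930e-04]), 'tau': array([-3.69360678e-04, -6.25437212e+01,  4.90596215e-02, -3.91620004e+01,
        1.61235826e-02,  9.74553754e-03,  4.51306107e-05]), 'position': array([ 0.25111398, -0.57191127,  0.230539  ]), 'ee_rot': array([-0.69188516, -0.14575172,  0.69216274, -0.14478296]), 'ft_force': array([ 0.16212805, -0.02600853,  0.60673322]), 'torque': array([ 0.03158149, -0.01224325,  0.00860904]), 'grip_width': 1.002318429657577}
top ['color', 'range_z', 'fx', 'fy', 'cx', 'cy', 'cam_to_world', 'shot'] 496.96338500005635 [ 0.41  -0.008  1.354] [-0.116 -0.023  0.993]
clamp 0.79 [182. 184.] (array([0.5655, 0.2253, 0.079 ]), array([0.129, 0.188]), 356)
pin 0.69 [157. 319.] (array([ 0.6182, -0.1275,  0.1554]), array([0.018, 0.02 ]), 31)
pin 0.65 [188. 367.] (array([ 0.5479, -0.2529,  0.0859]), array([0.018, 0.015]
[... 1341 characters left out ...]
 22)
pin 0.6 [297. 265.] (array([ 0.5587, -0.3331,  0.0615]), array([0.13 , 0.054]), 584)
pin_block 0.92 [297. 262.] (array([ 0.5586, -0.3326,  0.0613]), array([0.129, 0.054]), 573)
pin_block 0.31 [212. 280.] (array([ 0.6164, -0.1324,  0.1517]), array([0.018, 0.018]), 31)
cradle 0.61 [238. 279.] (array([ 0.617 , -0.1305,  0.0655]), array([0.082, 0.079]), 295)
wand 0.63 [211. 281.] (array([ 0.6159, -0.1297,  0.1518]), array([0.022, 0.023]), 41)
wand 0.28 [221. 335.] (array([ 0.7887, -0.1121,  0.109 ]), array([0.018, 0.016]), 28)
vase 0.64 [158. 249.] (array([0.5626, 0.1836, 0.1349]), array([0.049, 0.05 ]), 77)
vase 0.44 [180. 246.] (array([0.5638, 0.2208, 0.0782]), array([0.127, 0.188]), 119)
```

View pics/top1.png

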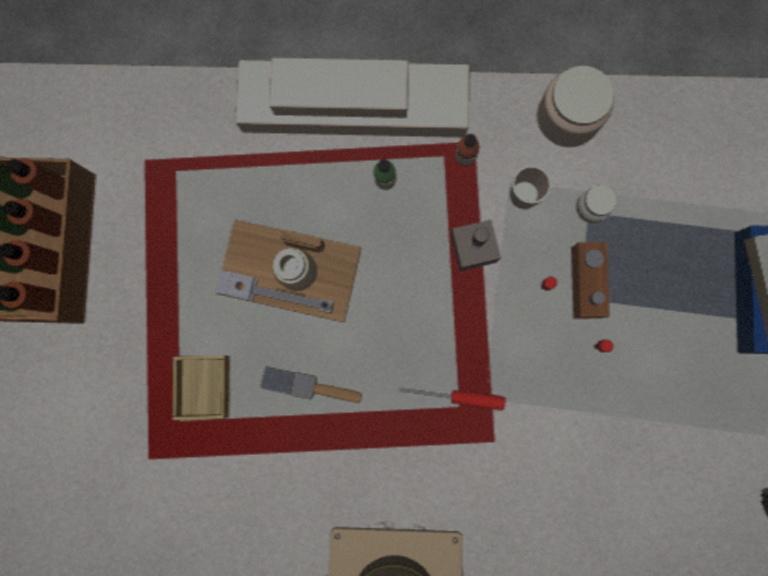

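View pics/side1.png

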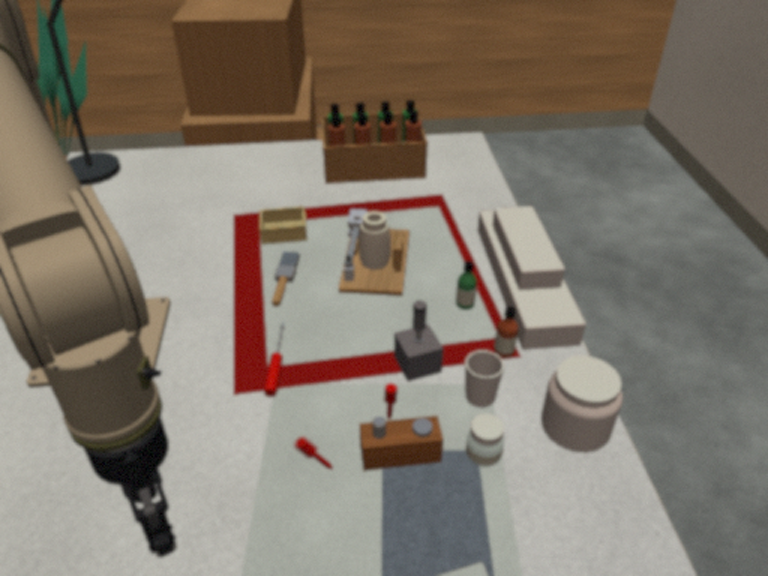

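The top view shows the clamp at about (290,268), with the fork's hole at (238,285). The wand cradle is at (475,243). The block at (590,280) holds the stub in its upper hole (595,259) and the long pin in its lower one (598,298). Red decoys are at (549,283) and (605,346). The side view agrees: the long pin's head is at (379,427) and the flat stub at (423,427).

Emit:
step_arm(
  increments=[
    [0.085,0.0273,0.0237,-0.003,-0.036],
    [0.085,0.0273,0.0237,-0.003,-0.036],
    [0.085,0.0273,0.0237,-0.003,-0.036],
    [0.085,0.0273,0.0237,-0.003,-0.036],
    [0.085,0.0273,0.0237,-0.003,-0.036],
    [0.085,0.0273,0.0237,-0.003,-0.036],
    [0.085,0.0273,0.0237,-0.003,-0.036],
    [0.085,0.0273,0.0237,-0.003,-0.036],
    [0.085,0.0273,0.0237,-0.003,-0.036],
    [0.085,0.0273,0.0237,-0.003,-0.036],
    [0.085,0,0,0,0],
    [0.085,0,0,0,0],
  ],
  force=40,
)

```text
clock: 1.8
position: [0.526, -0.3327, 0.2009]
ee_rot: [0.707, 0.021, -0.707, 0.02]
ft_force: [-0.6, -0.9, -0.6]
grip_width: 0.991
```

```bash
cat >> h.py <<'E'
from scipy.spatial.transform import Rotation as R
def pose():
    o=monitor.get_obs();M=R.from_quat(o["ee_rot"]).as_matrix()
    print("t",round(o["clock"],2),"tcp",np.round(o["position"],4),"jaw deg",round(np.degrees(np.arctan2(M[1,1],M[0,1])),2),"x",np.round(M[:,0],3),"w",round(o["grip_width"],3),"F",np.round(o["ft_force"],1),"q",np.round(o["joint_pos"],2))
E
python3 - <<'E'
from h import *
pose()
c=camera("wrist");W=cloud(c);save(c,"w1.png",s=1.5)
M=np.array(c["cam_to_world"]);print(np.round(M,3),c["fx"])
for q in("pin","stub","pin_block"):
    for d in regions_of(c,q)[:3]:
        if d["p"]>.2: print(q,round(d["p"],2),np.round(d["centre"]),top_of(W,d["region"]))
c=camera("side");W=cloud(c)
for d in regions_of(c,"clamp")[:1]: print(top_of(W,d["region"]))
E
```

```text
t 1.8 tcp [ 0.526  -0.3327  0.2009] jaw deg -86.64 x [ 0.     0.001 -1.   ] w 0.991 F [-0.6 -0.9 -0.6] q [ 0.66  0.35 -0.21  1.5   0.07  1.3  -1.07]
[[ 0.058  0.951  0.303  0.603]
 [-0.998  0.056  0.017 -0.329]
 [-0.001 -0.303  0.953  0.342]
 [ 0.     0.     0.     1.   ]] 275.45910276323497
pin 0.68 [104. 208.] (array([ 0.6111, -0.2848,  0.021 ]), array([0.032, 0.029]), 414)
stub 0.78 [114. 252.] (array([ 0.5947, -0.3308,  0.0692]), array([0.031, 0.03 ]), 872)
pin_block 0.59 [148. 254.] (array([ 0.5591, -0.332 ,  0.0602]), array([0.131, 0.053]), 4639)
pin_block 0.36 [78. 61.] (array([ 0.6173, -0.1324,  0.0641]), array([0.085, 0.077]), 4899)
```

View pics/w1.png

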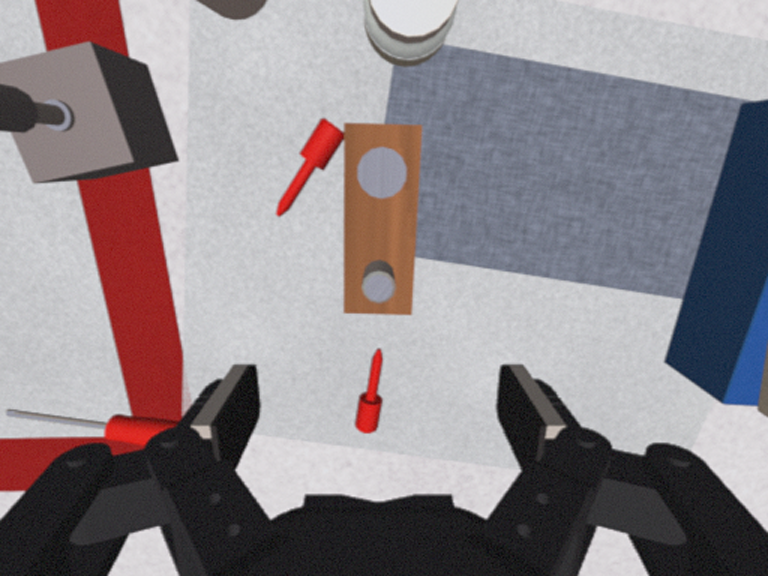

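The wrist view shows the long pin's head at about (378,285), the flat stub at (381,172), and red decoys lying on either side. Next I'll get the pin's exact axis from depth.

```bash
cat >> h.py <<'E'
def disc(W,x,y,rad,z0,z1):
    m=(np.hypot(W[...,0]-x,W[...,1]-y)<rad)&(W[...,2]>z0)&(W[...,2]<z1)
    p=W[m]
    if len(p)<5: return None
    (cx,cy),r=cv2.minEnclosingCircle((p[:,:2]*1000).astype(np.float32))
    return "mean",np.round(np.nanmean(p,0),4),"circ",round(cx/1000,4),round(cy/1000,4),"r",round(r,1),len(p)
E
python3 - <<'E'
from h import *
for n in("wrist","top","side"):
    c=camera(n);W=cloud(c)
    print(n,disc(W,.525,-.334,.025,.087,.098))
    print(" wand",disc(W,.617,-.13,.03,.14,.16))
    if n!="wrist":
        print(" mouth",disc(W,.564,.186,.04,.128,.14))
        # fork
        m=(W[...,2]>.071)&(W[...,2]<.081)&(abs(W[...,0]-.53)<.1)&(abs(W[...,1]-.25)<.13)
        p=W[m]; np.save(n+"_fork.npy",p); print(len(p),np.round(p.mean(0),4))
        m=(W[...,2]>.008)&(W[...,2]<.022)&(abs(W[...,0]-.55)<.13)&(abs(W[...,1]-.2)<.17)
        p=W[m];r=cv2.minAreaRect((p[:,:2]*1000).astype(np.float32));print("base",r,np.median(p[:,2]))
E
```

```text
wrist ('mean', array([ 0.5254, -0.333 ,  0.0905]), 'circ', 0.5247, -0.333, 'r', 10.9, 379)
 wand None
top ('mean', array([ 0.5188, -0.3339,  0.092 ]), 'circ', 0.52, -0.3341, 'r', 8.9, 22)
 wand ('mean', array([ 0.6163, -0.1273,  0.1511]), 'circ', 0.617, -0.1279, 'r', 12.3, 84)
 mouth ('mean', array([0.563 , 0.1876, 0.1338]), 'circ', 0.5634, 0.1878, 'r', 25.7, 226)
501 [0.5593 0.2437 0.0761]
base ((548.2015991210938, 201.64871215820312), (298.2326965332031, 256.2287292480469), 87.61103057861328) 0.01444579006188862
side ('mean', array([ 0.5241, -0.3342,  0.0905]), 'circ', 0.5233, -0.3331, 'r', 11.4, 54)
 wand ('mean', array([ 0.616 , -0.1318,  0.1486]), 'circ', 0.6169, -0.1289, 'r', 12.7, 65)
 mouth None
0 [nan nan nan]
base ((488.880126953125, 137.29910278320312), (78.50303649902344, 19.76577377319336), 87.16831970214844) 0.013330089994964434<stdin>:10: RuntimeWarning: Mean of empty slice.
  ret = um.true_divide(
```

Emit:
step_arm(
  increments=[
    [0.06,-0.0015,0,-0.03,0],
    [0.06,0,0,-0.035,0],
    [0.06,0,0,-0.035,0],
    [0.06,0,0,-0.025,0],
    [0.06,0,0,-0.012,0],
    [0.06,0,0,0,0],
    [0,0,0,0,0],
    [0,0,0,0,0],
    [0,0,0,0,0],
    [0,0,0,0,0],
    [0,0,0,0,0],
    [0,0,0,0,0],
  ],
  force=60,
)

```text
clock: 3.25
position: [0.5241, -0.3352, 0.0667]
ee_rot: [0.708, 0.019, -0.706, 0.02]
ft_force: [-0.8, 3.5, 6.7]
grip_width: 0.235
```

Emit:
step_arm(
  increments=[
    [0,0,0,0.02,0],
    [0,0,0,0.035,0],
    [0,0,0,0.04,0],
    [0,0,0,0.04,0],
    [0,0,0,0.02,0],
    [0,0,0,0,0],
  ],
)

```text
clock: 3.75
position: [0.5252, -0.3365, 0.2269]
ee_rot: [0.71, 0.017, -0.704, 0.021]
ft_force: [0.3, 0.6, -0.3]
grip_width: 0.237
```

```bash
python3 - <<'E'
from h import *
pose()
c=camera("wrist");W=cloud(c)
a=c["color"];s=camera("side");save(s,"s2.png",(150,384,100,400),2)
t=camera("top");W=cloud(t)
m=(W[...,2]>.071)&(W[...,2]<.081)&(abs(W[...,0]-.55)<.12)&(abs(W[...,1]-.22)<.14)
p=W[m];np.save("f.npy",p)
d=p[p[:,1]>.25];print("fork plates",cv2.minAreaRect((d[:,:2]*1000).astype(np.float32)),len(d),d.mean(0))
d=p[p[:,0]>.58];print("jaw",cv2.minAreaRect((d[:,:2]*1000).astype(np.float32)),len(d),d.mean(0))
# wood base by colour
big=t["color"][140:225,135:250,::-1]
cv2.imwrite("pics/mix.png",np.vstack([cv2.resize(big,(575,425),interpolation=cv2.INTER_CUBIC)]))
E
```

```text
t 3.75 tcp [ 0.5252 -0.3365  0.2269] jaw deg -86.93 x [ 0.009 -0.006 -1.   ] w 0.237 F [ 0.3  0.6 -0.3] q [ 0.66  0.33 -0.21  1.47  0.07  1.33 -1.07]
fork plates ((532.01806640625, 289.531982421875), (59.11768341064453, 39.80590057373047), 79.22492218017578) 304 [0.53239832 0.29024479 0.07550208]
jaw ((613.9017944335938, 178.2139892578125), (69.25483703613281, 38.001014709472656), 61.38982391357422) 152 [0.61339902 0.1762002  0.07718845]
```

View pics/s2.png

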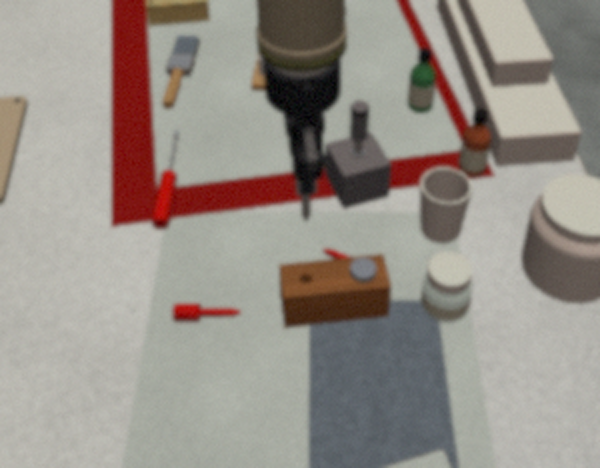

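The side view shows the pin hanging straight in the gripper. The block's left hole at (306,278) is empty and the stub at (363,267) has not moved. The fork's outline puts the hole at about (0.530, 0.281), and the vase centre gives the same. Moving there.

Emit:
step_arm(
  increments=[
    [0,0,0.02,0.006,0.06],
    [0,-0.003,0.038,0.006,0.115],
    [0,-0.003,0.039,0.006,0.12],
    [0,-0.003,0.039,0.006,0.12],
    [0,-0.003,0.039,0,0.12],
    [0,-0.003,0.039,0,0.12],
    [0,-0.003,0.039,0,0.12],
    [0,0,0.039,0,0.12],
    [0,0,0.039,0,0.12],
    [0,0,0.039,0,0.12],
    [0,0,0.039,0,0.12],
    [0,0,0.039,0,0.12],
  ],
)

```text
clock: 4.9
position: [0.5038, 0.1143, 0.2422]
ee_rot: [-0.532, -0.465, 0.533, -0.465]
ft_force: [0.7, 0.0, 0.4]
grip_width: 0.237
```

Emit:
step_arm(
  increments=[
    [0,0.003,0.039,0,0.12],
    [0,0.003,0.039,0,0.12],
    [0,0.004,0.039,0,0.12],
    [0,0.005,0.039,0,0.12],
    [0,0.004,0.02,0,0.015],
    [0,0.003,0.013,0,0],
    [0,0,0,0,0],
    [0,0,0,0,0],
  ],
)

```text
clock: 5.57
position: [0.5261, 0.3019, 0.2418]
ee_rot: [0.403, 0.581, -0.405, 0.58]
ft_force: [0.9, -0.8, -0.9]
grip_width: 0.234
```

```bash
python3 - <<'E'
from h import *
pose()
c=camera("wrist");W=cloud(c);save(c,"w2.png",s=1.5)
print(disc(W,.563,.188,.04,.128,.14))
m=(W[...,2]>.071)&(W[...,2]<.081)&(abs(W[...,0]-.53)<.05)&(abs(W[...,1]-.29)<.05)
d=W[m];print("fork plates",cv2.minAreaRect((d[:,:2]*1000).astype(np.float32)),len(d),np.median(d[:,2]))
np.savez("w2.npz",W=W,color=c["color"],M=np.array(c["cam_to_world"]),k=[c["fx"],c["fy"],c["cx"],c["cy"]])
E
```

```text
t 5.57 tcp [0.5261 0.3019 0.2418] jaw deg 20.3 x [-0.002 -0.001 -1.   ] w 0.234 F [ 0.9 -0.8 -0.9] q [ 0.    0.39 -0.78  1.46  0.27  1.4  -0.43]
('mean', array([0.5676, 0.1847, 0.1333]), 'circ', 0.5623, 0.1883, 'r', 25.8, 738)
fork plates ((530.997802734375, 290.24041748046875), (58.180477142333984, 40.203670501708984), 78.84669494628906) 1511 0.07475252852140163
```

View pics/w2.png

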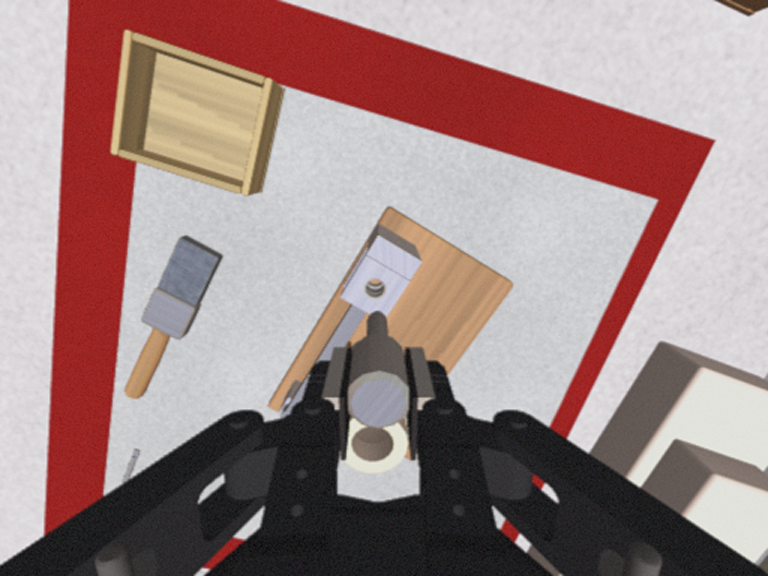

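The wrist view shows the pin gripped, with its head at (380,400) and its tip at (377,320). The fork's hole is at (375,287). Now to measure the pin's axis and the hole from this same picture.

```bash
python3 - <<'E'
from h import *
d=np.load("w2.npz");W=d["W"];M=d["M"];fx,fy,cx,cy=d["k"]
def ray(u,v,z):
    q=M[:3,:3]@np.array([(u-cx)/fx,-(v-cy)/fy,-1]);t=(z-M[2,3])/q[2];return np.round((M[:3,3]+t*q),4)
t=monitor.get_obs()["position"]
p=W[200:290,215:290].reshape(-1,3);p=p[np.hypot(p[:,0]-t[0],p[:,1]-t[1])<.016]
for a in np.arange(.165,.285,.01):
    q=p[(p[:,2]>a)&(p[:,2]<a+.01)]
    if len(q)>5: print(round(a,3),len(q),np.round(q.mean(0),4),np.round(q.min(0),4),np.round(q.max(0),4))
g=d["color"][175:210,235:265].astype(int).sum(2)
print("hole c guess",ray(375/1.5,287/1.5,.076))
# hole: depth below plate within fork outline
m=(W[...,2]<.070)&(np.hypot(W[...,0]-.5294,W[...,1]-.2813)<.03)
r,k=np.nonzero(m[175:210,235:268]);print("px",len(r))
for row in W[180:202,240:260,2]: print(' '.join(f"{1000*v:3.0f}" for v in row))
E
```

```text
0.185 17 [0.5232 0.305  0.1929] [0.5196 0.3003 0.188 ] [0.5285 0.3066 0.1949]
0.195 67 [0.5231 0.3054 0.2   ] [0.5196 0.3006 0.195 ] [0.5285 0.3071 0.2049]
0.205 79 [0.5232 0.3054 0.2099] [0.5198 0.3009 0.205 ] [0.5294 0.3072 0.2146]
0.215 37 [0.5233 0.306  0.2174] [0.5199 0.3033 0.2151] [0.5276 0.307  0.2216]
0.225 23 [0.5211 0.31   0.2344] [0.5142 0.3038 0.2335] [0.532  0.3129 0.235 ]
0.235 262 [0.5223 0.3105 0.2404] [0.5123 0.3029 0.235 ] [0.5335 0.3141 0.245 ]
0.245 343 [0.5227 0.3108 0.2503] [0.5121 0.3023 0.245 ] [0.5335 0.3158 0.255 ]
0.255 656 [0.5236 0.3082 0.2615] [0.5121 0.2875 0.255 ] [0.5389 0.316  0.265 ]
0.265 1195 [0.5251 0.3034 0.2665] [0.5121 0.2909 0.265 ] [0.538  0.3159 0.275 ]
0.275 336 [0.5245 0.3066 0.2786] [0.5111 0.2942 0.2751] [0.5369 0.3156 0.2849]
hole c guess [0.5298 0.2829 0.076 ]
px 159
 74  75  74  75  76  74  75  74  74  75  74  74  74  75  75  74  76  74  75  75
 75  74  76  75  74  75  75  75  74  76  75  75  75  74  75  76  76  75  76  75
 75  75  75  75  75  73  75  74  75  74  75  75  76  75  75  75  75  76  75  75
 74  75  75  75  74  76  75  76
[... 788 characters left out ...]
  59  57  56  54  53  55  54  57  58  65  71  75  75  75  74
 76  75  74  72  69  66  61  60  58  57  58  59  59  64  67  74  76  73  76  75
 74  76  74  73  72  69  67  64  62  64 nan  64  65  67  72  74  76  75  75  75
 74  76  76  74  74  73  71  69  67  66  67  68  70  73  74  74  76  74  74  74
 76  75  76  74  75  75  73  72  71  71  72  70  73  74  74  75  76  76  74  75
 75  74  75  75  77  75  75  74  73  73  74  74  75  75  73  74  75  74  75  74
 74  75  74  73  75  74  74  75  76  75  74  74  76  76  75  74  76  75  75  75
 74  74  75  75  76  74  75  75  75 nan  76  76  75  75  75  73  74  74  74  75
 75  75  74  73  75  75  74  75  74  75  74  76  75  76  75  75  76  75  76  75
```

```bash
cat >> h.py <<'E'
from scipy.optimize import least_squares
def axis(W,x,y,segs):
    "fixed-radius circle fits of a vertical-ish thing near x,y; segs=[(z0,z1,r)]"
    for a,b,r in segs:
        p=W[(np.hypot(W[...,0]-x,W[...,1]-y)<r+.005)&(W[...,2]>a)&(W[...,2]<b)]
        if len(p)<8: print(a,len(p)); continue
        s=least_squares(lambda c:np.hypot(p[:,0]-c[0],p[:,1]-c[1])-r,[x,y],loss="soft_l1",f_scale=.001)
        print(a,b,len(p),np.round(s.x,4),"rms",round(np.sqrt(np.mean(s.fun**2)),4))
E
python3 - <<'E'
from h import *
W=np.load("w2.npz")["W"]
axis(W,.5247,.3025,[(.183,.2,.005),(.2,.22,.005),(.236,.246,.011),(.246,.256,.011),(.256,.264,.011)])
E
```

```text
0.183 0.2 51 [0.5246 0.3016] rms 0.0004
0.2 0.22 148 [0.5247 0.3018] rms 0.0002
0.236 0.246 259 [0.5251 0.3018] rms 0.0009
0.246 0.256 423 [0.525  0.3021] rms 0.002
0.256 0.264 461 [0.5252 0.3021] rms 0.002
```

Emit:
step_arm(
  increments=[
    [0,0.0024,-0.01,-0.01,0],
    [0,0.0024,-0.01,-0.02,0],
    [0,0,0,-0.025,0],
    [0,0,0,-0.025,0],
    [0,0,0,-0.015,0],
    [0,0,0,0,0],
    [0,0,0,0,0],
  ],
)

```text
clock: 6.2
position: [0.5317, 0.2797, 0.1478]
ee_rot: [0.404, 0.58, -0.406, 0.58]
ft_force: [0.5, 1.6, 0.3]
grip_width: 0.235
```

```bash
python3 - <<'E'
from h import *
pose()
c=camera("wrist");W=cloud(c);save(c,"w3.png",(150,290,180,320),4)
t=monitor.get_obs()["position"];z=t[2]
axis(W,t[0]-.001,t[1],[(z-.06,z-.045,.005),(z-.045,z-.022,.005),(z-.006,z+.004,.011),(z+.004,z+.018,.011)])
M=np.array(c["cam_to_world"])
for (x,y) in((.5296,.2817),(.5296+.0075,.2817),(.5296,.2817+.0075)):
    q=M[:3,:3].T@(np.array([x,y,.076])-M[:3,3]); print("px",q[0]/-q[2]*c["fx"]+c["cx"],-q[1]/-q[2]*c["fy"]+c["cy"])
m=(W[...,2]>.071)&(W[...,2]<.081)&(abs(W[...,0]-.53)<.05)&(abs(W[...,1]-.29)<.05)
d=W[m];print("fork plates",cv2.minAreaRect((d[:,:2]*1000).astype(np.float32)),len(d),np.median(d[:,2]))
E
```

```text
t 6.2 tcp [0.5317 0.2797 0.1478] jaw deg 20.12 x [-0.001 -0.001 -1.   ] w 0.235 F [0.5 1.6 0.3] q [ 0.03  0.44 -0.75  1.6   0.31  1.23 -0.43]
0.08893083740332808 0.10393083740332808 36 [0.5301 0.2793] rms 0.0004
0.10393083740332808 0.12693083740332808 164 [0.5303 0.2796] rms 0.0002
0.14293083740332807 0.15293083740332808 284 [0.5307 0.2797] rms 0.0011
0.15293083740332808 0.16693083740332806 627 [0.5309 0.2801] rms 0.002
px 251.12135345096806 200.31209891464815
px 259.68894080306717 203.2766259922671
px 254.29022084999278 192.11991791586456
fork plates ((531.0574951171875, 290.08795166015625), (58.53675842285156, 40.133583068847656), 79.04618835449219) 2887 0.07481488180715118
```

View pics/w3.png

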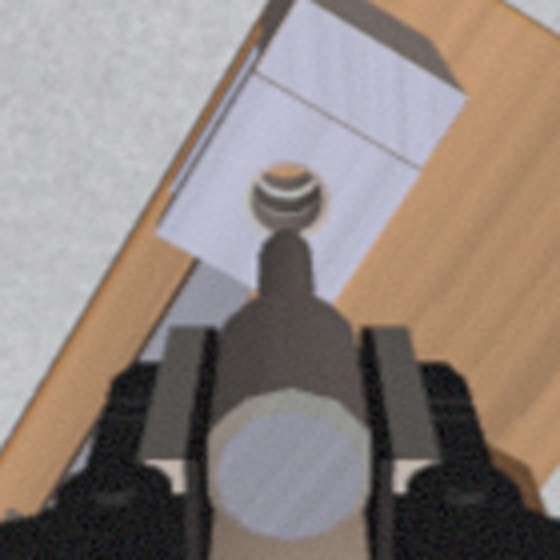

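The crop shows the hole at (287,198), with the pin's tip just in front of it, about 2.6 mm short in y. I'll correct that and insert halfway.

Emit:
step_arm(
  increments=[
    [0,-0.0005,0.0026,0,0],
    [0,0,0,0,0],
    [0,0,0,-0.006,0],
    [0,0,0,-0.006,0],
    [0,0,0,-0.006,0],
    [0,0,0,-0.006,0],
    [0,0,0,-0.006,0],
    [0,0,0,0,0],
  ],
)

```text
clock: 6.92
position: [0.5305, 0.2838, 0.1166]
ee_rot: [0.404, 0.58, -0.405, 0.58]
ft_force: [0.1, 0.2, -0.5]
grip_width: 0.232
```

Emit:
step_arm(
  increments=[
    [0,0,-0.0012,0,0],
    [0,0,0,-0.006,0],
    [0,0,0,-0.006,0],
    [0,0,0,-0.006,0],
    [0,0,0,-0.006,0],
    [0,0,0,-0.004,0],
    [0,0,0,0,0],
  ],
)

```text
clock: 7.5
position: [0.5306, 0.2828, 0.0891]
ee_rot: [0.404, 0.58, -0.405, 0.58]
ft_force: [-0.2, -0.4, -1.8]
grip_width: 0.233
```

Emit:
step_arm(
  increments=[
    [0,0,0,-0.003,0],
    [0,0,0,-0.003,0],
    [0,0,0,-0.001,0],
    [0,0,0,-0.001,0],
    [0,0,0,0,0],
  ],
)

```text
clock: 7.92
position: [0.5311, 0.2831, 0.0828]
ee_rot: [0.404, 0.58, -0.404, 0.58]
ft_force: [-1.2, -1.6, 2.7]
grip_width: 0.234
```

Emit:
step_arm(
  increments=[
    [0,0,0,-0.002,0],
    [0,0,0,-0.001,0],
    [0,0,0,0,0],
  ],
)

```text
clock: 8.17
position: [0.5313, 0.2833, 0.0825]
ee_rot: [0.404, 0.579, -0.405, 0.581]
ft_force: [-12.5, -9.3, 30.5]
grip_width: 0.234
```

Emit:
step_arm(
  increments=[
    [0,0,0,0.0025,0],
    [0,0,0,0,0],
    [0.045,0,0,0,0],
    [0.045,0,0,0,0],
    [0.045,0,0,0,0],
    [0.045,0,0,0,0],
    [0.045,0,0,0.01,0],
    [0.045,0,0,0.025,0],
    [0.045,0,0,0.035,0],
    [0.045,0,0,0.035,0],
    [0.045,0,0,0.03,0],
    [0.045,0,0,0,0],
  ],
)

```text
clock: 9.17
position: [0.533, 0.2851, 0.2242]
ee_rot: [0.407, 0.579, -0.401, 0.582]
ft_force: [0.5, 1.1, -0.2]
grip_width: 0.526
```

```bash
python3 - <<'E'
from h import *
pose()
c=camera("wrist");W=cloud(c);save(c,"w4.png",(100,384,130,380),2)
axis(W,.5296,.282,[(.078,.09,.011),(.09,.102,.011)])
print(disc(W,.53,.282,.018,.1,.125), disc(W,.562,.188,.04,.128,.14))
E
```

```text
t 9.17 tcp [0.533  0.2851 0.2242] jaw deg 20.24 x [ 0.008  0.004 -1.   ] w 0.526 F [ 0.5  1.1 -0.2] q [ 0.04  0.38 -0.77  1.51  0.27  1.35 -0.4 ]
0.078 0.09 54 [0.5303 0.2832] rms 0.0002
0.09 0.102 55 [0.5303 0.2833] rms 0.0002
('mean', array([0.5298, 0.2846, 0.1063]), 'circ', 0.5302, 0.2834, 'r', 11.3, 378) ('mean', array([0.5615, 0.1906, 0.1331]), 'circ', 0.5622, 0.189, 'r', 26.2, 1375)
```

View pics/w4.png

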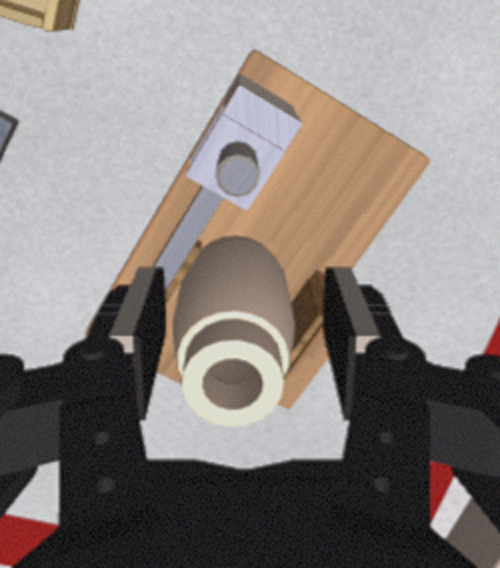

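The crop shows the pin's head seated flat on the fork at (238,165), the strap closed and the vase undisturbed. Depth puts the head's top at 106 mm, and seated is 108 mm (the camera reads about 1 mm low). Next is the wand.

Emit:
step_arm(
  increments=[
    [0.07,0.004,-0.02,0.01,0],
    [0.07,0.008,-0.038,0.006,0],
    [0.07,0.008,-0.039,0,0],
    [0.07,0.008,-0.039,0,0],
    [0.07,0.008,-0.039,0,0],
    [0.07,0.008,-0.039,0,0],
    [0.07,0.008,-0.039,0,0],
    [0.07,0.008,-0.039,0,0],
    [0.07,0.008,-0.039,0,0],
    [0.07,0.008,-0.039,0,0],
    [0.07,0.008,-0.034,0,0],
    [0.07,0,0,0,0],
  ],
)

```text
clock: 10.22
position: [0.6147, -0.1306, 0.2311]
ee_rot: [0.406, 0.578, -0.409, 0.578]
ft_force: [-0.7, -1.3, 0.0]
grip_width: 0.816
```

```bash
python3 - <<'E'
from h import *
pose()
c=camera("wrist");W=cloud(c);save(c,"w5.png",s=1.2)
axis(W,.617,-.129,[(.095,.12,.012),(.12,.135,.012),(.135,.15,.012)])
print(disc(W,.617,-.129,.02,.14,.165))
E
```

```text
t 10.22 tcp [ 0.6147 -0.1306  0.2311] jaw deg 19.62 x [-0.002 -0.003 -1.   ] w 0.816 F [-0.7 -1.3  0. ] q [ 0.57  0.4  -0.58  1.43  0.22  1.38  0.33]
0.095 0.12 119 [ 0.6166 -0.128 ] rms 0.0002
0.12 0.135 96 [ 0.6166 -0.128 ] rms 0.0002
0.135 0.15 207 [ 0.6165 -0.1277] rms 0.0023
('mean', array([ 0.6159, -0.1261,  0.1501]), 'circ', 0.6165, -0.1276, 'r', 12.5, 655)
```

Emit:
step_arm(
  increments=[
    [0.07,0.002,0.0026,-0.02,0],
    [0.07,0,0,-0.035,0],
    [0.07,0,0,-0.035,0],
    [0.07,0,0,-0.025,0],
    [0.07,0,0,-0.011,0],
    [0.07,0,0,0,0],
    [0,0,0,0,0],
    [0,0,0,0,0],
    [0,0,0,0,0],
    [0,0,0,0,0],
    [0,0,0,0,0],
    [0,0,0,0,0],
  ],
  force=60,
)

```text
clock: 11.27
position: [0.6172, -0.1188, 0.1086]
ee_rot: [0.404, 0.579, -0.405, 0.58]
ft_force: [-4.9, -0.8, 7.7]
grip_width: 0.267
```

Emit:
step_arm(
  increments=[
    [0,0,0,0.015,0],
    [0,0,0,0.03,0],
    [0,0,0,0.038,0],
    [0,0,0,0.04,0],
    [0,0,0,0.04,0],
    [0,0,0,0.02,0],
    [0,0,0,0.01,0],
    [0,0,0,0,0],
  ],
)

```text
clock: 11.93
position: [0.6179, -0.1181, 0.3025]
ee_rot: [0.405, 0.579, -0.404, 0.581]
ft_force: [0.2, 1.1, -1.0]
grip_width: 0.266
```

```bash
cat >> h.py <<'E'
def wand(c):
    W=cloud(c);t=monitor.get_obs()["position"];z=t[2]
    print("tcp",np.round(t,4))
    axis(W,t[0],t[1],[(z-.10,z-.085,.006),(z-.085,z-.065,.006),(z-.045,z-.02,.006),(z-.008,z+.01,.012),(z+.01,z+.03,.012)])
    return W
E
python3 - <<'E'
from h import *
pose()
c=camera("wrist");W=wand(c);save(c,"w6.png",s=1.2)
t=monitor.get_obs()["position"];r=np.hypot(W[...,0]-t[0],W[...,1]-t[1])
p=W[(r<.014)&(W[...,2]<t[2])];h=np.histogram(p[:,2]-t[2],np.arange(-.11,0,.004));print(list(zip(np.round(h[1],3),h[0])))
E
```

```text
t 11.93 tcp [ 0.6179 -0.1181  0.3025] jaw deg 20.22 x [ 0.004 -0.001 -1.   ] w 0.266 F [ 0.2  1.1 -1. ] q [ 0.56  0.37 -0.6   1.31  0.21  1.51  0.33]
tcp [ 0.6173 -0.1182  0.2999]
0.19994203800687319 0.21494203800687317 62 [ 0.6142 -0.1174] rms 0.0018
0.21494203800687317 0.2349420380068732 111 [ 0.6152 -0.1172] rms 0.0018
0.2549420380068732 0.2799420380068732 322 [ 0.6162 -0.1167] rms 0.0026
0.2919420380068732 0.3099420380068732 632 [ 0.6198 -0.1267] rms 0.0028
0.3099420380068732 0.32994203800687316 1218 [ 0.62   -0.1263] rms 0.0044
[(np.float64(-0.11), np.int64(0)), (np.float64(-0.106), np.int64(0)), (np.float64(-0.102), np.int64(8)), (np.float64(-0.098), np.int64(15)), (np.float64(-0.094), np.int64(20)), (np.float64(-0.09), np.int64(18)), (np.float64(-0.086), np.int64(26)), (np.float64(-0.082), np.int64(19)), (np.float64(-0.078), np.int64(22)), (np.float64(-0.074), np.int64(22)), (np.float64(-0.07), np.int64(21)), (np.float64(-0.066), np.int64(23)), (np.float64(-0.062), np.int64(30)), (np.float64(-0.058), np.int64(25)), (np.float64(-0.054), np.int64(13)), (np.float64(-0.05), np.int64(0)), (np.float64(-0.046), np.int64(19)), (np.float64(-0.042), np.int64(196)), (np.float64(-0.038), np.int64(37)), (np.float64(-0.034), np.int64(43)), (np.float64(-0.03), np.int64(37)), (np.float64(-0.026), np.int64(30)), (np.float64(-0.022), np.int64(1)), (np.float64(-0.018), np.int64(0)), (np.float64(-0.014), np.int64(8)), (np.float64(-0.01), np.int64(83)), (np.float64(-0.006), np.int64(112))]
```

View pics/w6.png

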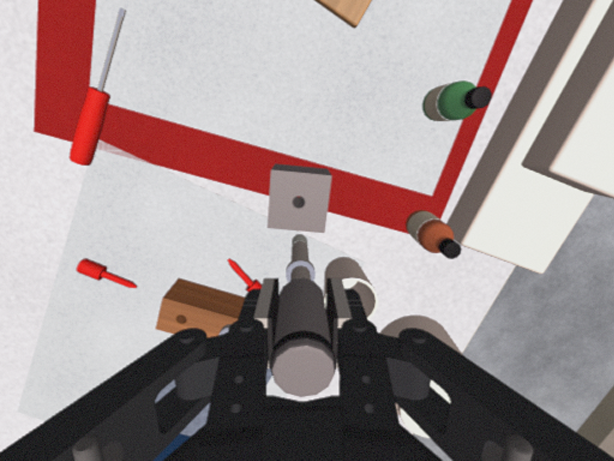

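The view shows the wand lifted clear of the cradle, its tip at (298,238) and ring at (301,268). The arm had not settled when I measured before, so the grip is about 8 mm off the pads' middle. I'll fit the wand's axis again.

Emit:
step_arm(
  increments=[
    [0,0,0,0,0],
    [0,0,0,0,0],
    [0,0,0,0,0],
    [0,0,0,0,0],
  ],
)

```text
clock: 12.32
position: [0.6168, -0.1183, 0.2986]
ee_rot: [0.404, 0.581, -0.405, 0.579]
ft_force: [0.4, 0.5, -1.1]
grip_width: 0.264
```

```bash
cat >> h.py <<'E'
def wand(c,off=(.0015,-.0085),v=True):
    "robust 3D cylinder fit of the stem, plus ring height below tcp"
    W=cloud(c);t=monitor.get_obs()["position"];z=t[2];x,y=t[0]+off[0],t[1]+off[1]
    p=W[(np.hypot(W[...,0]-x,W[...,1]-y)<.016)&(W[...,2]<z-.022)&(W[...,2]>z-.115)]
    k=(p[:,2]<z-.052)|(p[:,2]>z-.034);s=p[k]
    def f(a):
        u=s[:,2]-(z-.04); return np.hypot(s[:,0]-a[0]-a[2]*u,s[:,1]-a[1]-a[3]*u)-.006
    r=least_squares(f,[x,y,0,0],loss="soft_l1",f_scale=.0007);a=r.x
    rp=W[(np.hypot(W[...,0]-a[0],W[...,1]-a[1])<.012)&(W[...,2]<z-.032)&(W[...,2]>z-.052)]
    h=np.histogram(rp[:,2]-z,np.arange(-.052,-.031,.001))
    top=h[1][np.argmax(h[0])]+.0005
    print("tcp",np.round(t,4),"axis at tcp-40mm",np.round(a[:2],4),"slope",np.round(a[2:],4),"rms",round(np.sqrt(np.mean(r.fun**2)),4),len(s),"ring top rel tcp",round(top,4),"lowest",round(p[:,2].min()-z,4))
    return W,a
E
python3 - <<'E'
from h import *
pose()
wand(camera("wrist"))
for o in((0,-.006),(.002,-.009)): wand(camera("wrist"),o)
E
```

```text
t 12.32 tcp [ 0.6168 -0.1183  0.2986] jaw deg 20.23 x [-0.002  0.    -1.   ] w 0.264 F [ 0.4  0.5 -1.1] q [ 0.56  0.38 -0.6   1.32  0.21  1.51  0.33]
tcp [ 0.6169 -0.1183  0.2989] axis at tcp-40mm [ 0.6177 -0.127 ] slope [0.0213 0.0023] rms 0.0002 337 ring top rel tcp -0.0425 lowest -0.1031
tcp [ 0.617  -0.1182  0.2992] axis at tcp-40mm [ 0.6179 -0.127 ] slope [0.0218 0.0031] rms 0.0003 344 ring top rel tcp -0.0425 lowest -0.1042
tcp [ 0.6171 -0.1182  0.2994] axis at tcp-40mm [ 0.618 -0.127] slope [0.0204 0.0025] rms 0.0002 338 ring top rel tcp -0.0425 lowest -0.1036
```

Emit:
step_arm(
  increments=[
    [0,-0.001,0.006,0,0],
    [0,-0.003,0.016,0,0],
    [0,-0.005,0.028,0,0],
    [0,-0.006,0.034,0,0],
    [0,-0.006,0.034,0,0],
    [0,-0.006,0.034,0,0],
    [0,-0.006,0.034,0,0],
    [0,-0.006,0.034,0,0],
    [0,-0.006,0.034,0,0],
    [0,-0.006,0.034,0,0],
    [0,-0.004,0.018,0,0],
    [0,-0.001,0.008,0,0],
  ],
  force=80,
)

```text
clock: 13.47
position: [0.5585, 0.2013, 0.3003]
ee_rot: [0.403, 0.582, -0.402, 0.581]
ft_force: [0.1, 0.2, -0.7]
grip_width: 0.265
```

Emit:
step_arm(
  increments=[
    [0,0,0,-0.01,0],
    [0,0,0,-0.01,0],
    [0,0,0,0,0],
    [0,0,0,0,0],
    [0,0,0,0,0],
    [0,0,0,0,0],
    [0,0,0,0,0],
  ],
)

```text
clock: 14.05
position: [0.5615, 0.1953, 0.2802]
ee_rot: [0.405, 0.58, -0.405, 0.58]
ft_force: [0.0, 0.5, -0.8]
grip_width: 0.261
```

```bash
cat >> h.py <<'E'
def mouth(W,a,zt):
    "rim plane points (annulus r15..26) fit: outer edge + inner edge"
    p=W[(np.hypot(W[...,0]-.5622,W[...,1]-.189)<.032)&(W[...,2]>.1305)&(W[...,2]<.1375)]
    p=p[np.hypot(p[:,0]-a[0],p[:,1]-a[1])>.009]
    # best centre: maximise points inside annulus
    best=[]
    for x in np.arange(.555,.570,.0005):
        for y in np.arange(.181,.197,.0005):
            d=np.hypot(p[:,0]-x,p[:,1]-y);best.append((np.sum(np.clip(d-.026,0,None)+np.clip(.015-d,0,None)),x,y))
    b=np.array(best);b=b[b[:,0]<=b[:,0].min()*1.15+1e-4]
    print("mouth",np.round(b[:,1:].mean(0),4),"spread",np.round(np.ptp(b[:,1:],axis=0),4),"n",len(p),"z",round(np.median(p[:,2]),4)); return b[:,1:].mean(0)
E
python3 - <<'E'
from h import *
pose()
for i in range(2):
    c=camera("wrist");W,a=wand(c);m=mouth(W,a,0)
    print("need at ring",np.round(m-a[:2],4))
save(c,"w7.png",(100,384,130,380),2)
E
```

```text
t 14.05 tcp [0.5615 0.1953 0.2802] jaw deg 20.17 x [ 0.001  0.    -1.   ] w 0.261 F [ 0.   0.5 -0.8] q [ 0.18  0.33 -0.75  1.44  0.22  1.46 -0.22]
tcp [0.5614 0.1955 0.2802] axis at tcp-40mm [0.5625 0.1865] slope [0.0177 0.0023] rms 0.0002 343 ring top rel tcp -0.0415 lowest -0.1034
mouth [0.562  0.1885] spread [0. 0.] n 1008 z 0.1337
need at ring [-0.0005  0.002 ]
tcp [0.5613 0.1956 0.2801] axis at tcp-40mm [0.5624 0.1866] slope [0.0186 0.0027] rms 0.0002 344 ring top rel tcp -0.0415 lowest -0.103
mouth [0.562  0.1888] spread [0.     0.0005] n 1010 z 0.1337
need at ring [-0.0004  0.0021]
```

View pics/w7.png

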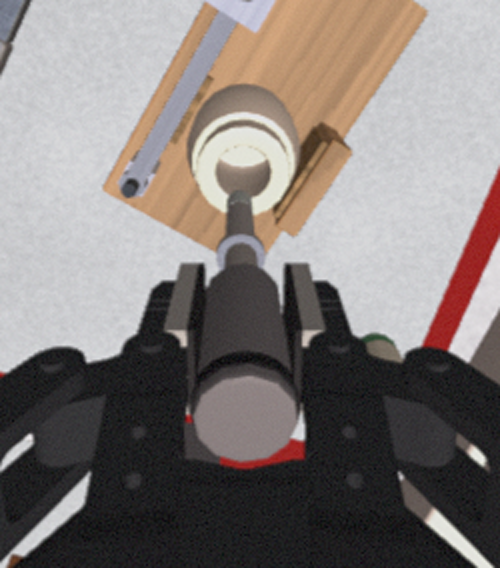

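The crop shows the wand's tip at (238,195) just in front of the mouth, whose centre is at (243,172). The rim is unobstructed and the wand is upright. I'll shift 2 mm in y and lower in stages.

Emit:
step_arm(
  increments=[
    [0,0,0.002,0,0],
    [0,0,0,-0.008,0],
    [0,0,0,-0.012,0],
    [0,0,0,-0.01,0],
    [0,0,0,-0.004,0],
    [0,0,0,0,0],
    [0,0,0,0,0],
    [0,0,0,0,0],
    [0,0,0,0,0],
  ],
)

```text
clock: 14.9
position: [0.5613, 0.1979, 0.2463]
ee_rot: [0.405, 0.58, -0.404, 0.58]
ft_force: [0.2, 0.3, -1.5]
grip_width: 0.265
```

```bash
python3 - <<'E'
from h import *
pose()
for i in range(2):
    c=camera("wrist");W,a=wand(c);m=mouth(W,a,0)
    print("need at ring",np.round(m-a[:2],4),"tip",np.round(m-a[:2]+.0645*a[2:],4))
E
```

```text
t 14.9 tcp [0.5613 0.1979 0.2463] jaw deg 20.22 x [ 0.001  0.    -1.   ] w 0.265 F [ 0.2  0.3 -1.5] q [ 0.18  0.35 -0.75  1.49  0.24  1.4  -0.23]
tcp [0.5614 0.1979 0.2464] axis at tcp-40mm [0.5617 0.1887] slope [-0.0273 -0.0238] rms 0.0044 451 ring top rel tcp -0.0415 lowest -0.1148
mouth [0.562  0.1888] spread [0.     0.0005] n 1230 z 0.1337
need at ring [0.0003 0.    ] tip [-0.0014 -0.0015]
tcp [0.5613 0.1979 0.2463] axis at tcp-40mm [0.5616 0.1887] slope [-0.0257 -0.0233] rms 0.0041 438 ring top rel tcp -0.0415 lowest -0.1147
mouth [0.5622 0.1887] spread [0.0005 0.0005] n 1223 z 0.1337
need at ring [ 0.0006 -0.0001] tip [-0.0011 -0.0016]
```

Emit:
step_arm(
  increments=[
    [0,0,0,-0.005,0],
    [0,0,0,-0.006,0],
    [0,0,0,-0.006,0],
    [0,0,0,-0.006,0],
    [0,0,0,-0.006,0],
    [0,0,0,-0.004,0],
    [0,0,0,0,0],
    [0,0,0,0,0],
    [0,0,0,0,0],
  ],
)

```text
clock: 15.75
position: [0.5612, 0.1979, 0.2131]
ee_rot: [0.405, 0.58, -0.404, 0.58]
ft_force: [-0.0, 0.3, -1.0]
grip_width: 0.26
```

```bash
python3 - <<'E'
from h import *
pose()
c=camera("wrist");W=cloud(c);t=monitor.get_obs()["position"];z=t[2];m=mouth(W,[.562,.1888],0)
axis(W,t[0]+.001,t[1]-.009,[(.137,z-.049,.006),(z-.036,z-.024,.006)])
save(c,"w8.png",(120,290,170,340),3)
E
```

```text
t 15.75 tcp [0.5612 0.1979 0.2131] jaw deg 20.23 x [ 0.  0. -1.] w 0.26 F [-0.   0.3 -1. ] q [ 0.17  0.37 -0.74  1.54  0.25  1.33 -0.24]
mouth [0.5622 0.1888] spread [0.0005 0.0005] n 1491 z 0.1337
0.137 0.1642050466356943 133 [0.5618 0.1889] rms 0.0002
0.17720504663569428 0.1892050466356943 99 [0.5624 0.1891] rms 0.0002
```

Emit:
step_arm(
  increments=[
    [0,0.0007,0,-0.004,0],
    [0,0,0,-0.006,0],
    [0,0,0,-0.006,0],
    [0,0,0,-0.006,0],
    [0,0,0,-0.006,0],
    [0,0,0,-0.004,0],
    [0,0,0,-0.0025,0],
    [0,0,0,0,0],
    [0,0,0,0,0],
    [0,0,0,0,0],
    [0,0,0,0,0],
  ],
)

```text
clock: 16.72
position: [0.562, 0.1979, 0.1787]
ee_rot: [0.405, 0.58, -0.404, 0.58]
ft_force: [-0.6, -0.4, -1.0]
grip_width: 0.26
```

```bash
python3 - <<'E'
from h import *
pose()
c=camera("wrist");W=cloud(c);t=monitor.get_obs()["position"];z=t[2]
axis(W,t[0]+.001,t[1]-.009,[(z-.037,z-.03,.006),(z-.03,z-.02,.006)])
m=mouth(W,[.562,.1888],0)
r=np.hypot(W[...,0]-m[0],W[...,1]-m[1])
k=(r>.0065)&(r<.0088)&(W[...,2]>.12)&(W[...,2]<.15);print("ring top z (cam)",np.round(np.percentile(W[k][:,2],[25,50,75]),4),"rim z",np.median(W[(r>.018)&(r<.024)&(W[...,2]>.125)&(W[...,2]<.14)][:,2]))
print("pin",disc(W,.53,.283,.018,.1,.125))
axis(W,.5302,.2833,[(.078,.1,.011)])
save(c,"w8.png",(80,290,150,340),3)
E
```

```text
t 16.72 tcp [0.562  0.1979 0.1787] jaw deg 20.23 x [ 0.001  0.    -1.   ] w 0.26 F [-0.6 -0.4 -1. ] q [ 0.17  0.39 -0.73  1.58  0.27  1.27 -0.26]
0.14166340600319408 0.14866340600319408 69 [0.5631 0.1891] rms 0.0002
0.14866340600319408 0.1586634060031941 42 [0.5632 0.1891] rms 0.0003
mouth [0.5621 0.1883] spread [0.0015 0.0015] n 1542 z 0.1337
ring top z (cam) [0.1364 0.137  0.1409] rim z 0.13387800003797562
pin ('mean', array([0.5303, 0.2836, 0.1066]), 'circ', 0.5303, 0.2836, 'r', 10.8, 724)
0.078 5
```

View pics/w8.png

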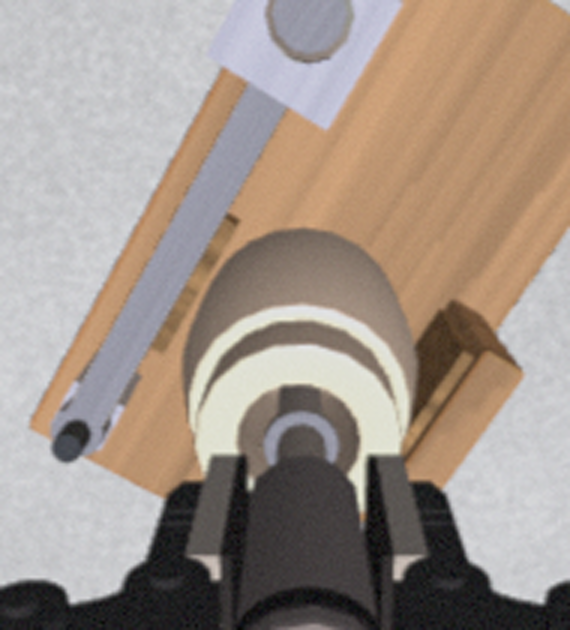

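The crop shows the ring (300,440) centred in the mouth with an even gap all round, level with the rim. The pin is seated at (310,15) and the strap is closed. Handing in.

```bash
python3 -c "
from h import *
print(ticket.hand_in()); pose()"
```

```text
the job is handed in; nothing more can be done
None
the job is handed in; nothing more can be done
```

I put the long pin through fork and lug and let go of it. I then lowered the wand into the vase and handed the job in at about 17 s, still gripping it. The hand-in gives no verdict.

**Pin:** I pushed it down until it met about 30 N. The head's top reads 107 mm, against 108 mm when fully home, and the camera reads about 1 mm low. It sits within about 2 mm of the hole's centre, and the strap looks closed in the last picture.

**Wand:** The ring is about 1 mm from the mouth's centre and about 1 mm above the rim. The wand leans about 0.02 rad from upright, measured before it was lowered in. I saw no contact with the vase, and the vase's mouth reads the same position before and after.

**Less certain:**
- The wand is gripped about 8–9 mm off the middle of the pads, because I measured before the arm had settled. It held steady on the way.
- One tilt reading near the rim was wrong because rim points got into the fit. The fits before and after it agreed, so I ignored it.
- The tip can't be seen inside the vase. Its position, within about 2 mm of the axis, is worked out from the lean.
- I did not check the bystanders one by one at the end. Nothing looked disturbed in the views I had.

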